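# Set the drying cupboard's door on its stay

### The arm

A 6-joint arm with a two-finger parallel gripper is mounted at the origin on the work surface. World frame = base frame: x ahead of the robot, y to its left, z up, the work surface at z = 0. Lengths are in m, angles in rad, forces in N, time in s.
With the tool pointing down it reaches from about 0.275 to 0.825 m from the base axis. Payload 4.9 kg.
Tool frame: the origin (TCP) lies at the very end of the fingers, on their centre line; the grasp point (between the pads) lies 19 mm behind it; z points along the fingers, y is the line along which they close (so a half turn about z gives the same grasp; the last joint's range is limited). The gripper opens to 85 mm and grips with 20 to 120 N. Pads are 22 mm wide; open, the fingers measure 114 mm over their backs; the gripper's body (76 mm by 85 mm) begins 54 mm behind the grasp point. The pads swing forward as they close: fully open they stand 13 mm farther back than shut.
Start: joints at [-1.462, 0.326, -0.193, 1.052, 0, 1.437], TCP at [0.132, -0.534, 0.231] pointing down, gripper open.
Joint ranges: [-2.65, 2.65], [-0.97, 1.79], [-1.3, 1.35], [-1.93, 2.1], [-1.47, 1.37], [-3.14, 3.14]. Speed limits (rad/s): [2.57, 2.57, 3.14, 3.14, 3.14, 3.14].

### API

Orientations are given as [roll, pitch, yaw] about the fixed x, y, z axes, in that order (R = Rz(yaw) Ry(pitch) Rx(roll)).
In Python, from bench import observe, snapshot, camera_model, job, spot_in, masks_of, pinpoint gives the robot as it stands.
- The arm moves only by the tool step_arm, never from a script. Its argument "targets" is a list that holds one entry, the list of rows, each a list of 4 numbers: the shift along the tool's x, y, z in m, then the turn about the tool's z in rad. A call has 1 to 12 rows; each row is the pose to reach, as a shift and turn from the pose commanded when the call began, along the tool's axes at that moment; what a row does not reach only later rows make up. A row lasts 1/10 s, in which the tool goes at most 50 mm and 8.59 degrees, less where a joint would pass 70% of its speed; a pose out of reach is approached as far as the arm can. A call with a gripper value outside its range is refused whole. "jaw" is the closure, from 0 (fully open) to 1 (shut), set as the call begins (left out, the last holds). The fingers move at their own pace and stop on an object; the grip force is fixed at half the most. Time passes only in rows, so rows that repeat a pose let the fingers close. It gives the time, the measured TCP pose, the force, the opening and the grip force at its end, in the units of the state.
- observe(): the state, without advancing time (a new reading comes with each control period).
- snapshot(name): name is "scene" or "top"; returns (picture, depth): 420x560x3 uint8, red, green, blue; 420x560 float32, m along the optical axis (not along the pixel's ray), 0 where there is no reading.
- camera_model(name): a dict with "camera_matrix" (3x3 intrinsics, pixels), "world_from_camera" (4x4, takes a point from camera to world coordinates). Camera axes: x right, y down, z forward; pixel columns grow to the right and rows downward; lengths in m; the calibration is good to about 2 mm. A picture is of the moment at which its call begins. camera_model takes no time and is no camera call.
- job.sign_off(): hands the job in; it is judged then, once.
Trained networks look in the newest picture that a camera, given by its name, has taken for a name from the list of things; names that differ only in an ending like _2 or _b are one class to them, and where a whole thing is asked for, a point or a joint stands for the part that bears it (a point fixed in the world has none). Each returns a list of dicts, best first, with "p" (0 to 1); they miss things now and then, are a little off and sometimes report something else, mostly with a low value. They report only what shows in the picture. A call takes as long as a camera call.
- spot_in(query, camera): "point" ([x, y, z] in m, in the coordinates of the camera as it stood for that picture, good to about 4 mm: the middle of the surface that is visible of it).
- masks_of(query, camera): "region" (420x560 bool, what is visible of it).
- pinpoint(query, camera): "point" ([x, y, z] in m, in the coordinates of the camera as it stood for that picture, good to about 4 mm: a listed point, or the origin of a listed thing).
The state is a dict: "clock": time; "joint_pos": joint angles; "qd": joint speeds; "effort": joint torques, N m; "tcp_pos": TCP position; "eef_rot": TCP orientation; "force": force on the tool from outside, world axes, zero at the start; "torque": the same for the moment, N m; "grip_width": opening from 0.0 (shut) to 1.0 (fully open); "grip_force": force on a finger pad.
Only numpy, scipy, OpenCV 4.12 (cv2) and the standard library are available. Lean on these libraries where they do the work, as an engineer would, in place of code of your own. Each camera call takes 0.05 s, during which the arm holds its last target. There are 200 camera calls.

### The job

Prop the louvred door of the little drying cupboard wider open: lift its stay bar by the knob, swing the door out with it, and drop the second hole from the knob over the peg on the cupboard's roof until the bar lies fully down, then let go. The peg stands a little off the centre of its round base, to a side that varies, so feel for it gently and never force the bar down on the peg; leave the jug, the jar and the brush where they stand.

Things in the scene. Friction and masses are not known exactly. Their poses are not given: they have to be found in the camera images.
- cabinet: cream drying cupboard, fixed, 360 wide (y), 270 deep (x), 200 mm high. Origin on the worktop under the middle of its front edge; +x to its back, +y to the door's hinge side, z up. The flat roof (z = 200 mm) carries only the peg base and the jar. The louvred front door (18 mm thick, x = -18 to 0 mm when shut) turns about an upright hinge line at x = 0, y = +170 mm of this frame
- pegplate: round steel peg base, 34 mm across and 2 mm thick, on the roof. Origin at its centre, on the roof surface (75, -62, 200 mm in the cupboard's frame). It is an eccentric: the upright rigid steel peg (8 mm in diameter, flat tip slightly bevelled, 17 mm above the roof) stands 6 mm off this centre, in a direction that differs each time, is clamped fast and not measured: to be seen or felt for
- stay_swivel: swivel on the door's top edge that carries the stay bar. Origin where its upright axis meets the bar's level lift axis, 5.5 mm above roof level, 260 mm along the door from the hinge line (cupboard frame, door shut: x = -9, y = -90 mm). Its x axis points along the bar (level) to the knob. It swivels easily; moving the bar lengthwise towards the door pushes the door open
- stay (a joint): lift angle of the stay bar (rad) at the swivel: 0 = fully down on its stop (underside 3 mm above the roof), positive = knob end raised, to 0.9. Stiff hinge, the bar stays where left, does not fall by its weight, takes 0.5 to 3 N at the knob to move. Dark steel, 24 x 5 x 292 mm, with five round 11 mm holes 109, 137, 165, 193 and 221 mm from the swivel; wanted: 193 mm
- stay_hole (a point): centre of the wanted hole (second from the knob, 193 mm from the swivel), half-way through the bar's 5 mm thickness
- stay_knob (a point): centre of the brass knob at the bar's free end, 272 mm from the swivel: an upright round post 16 mm in diameter and 40 mm high standing on the bar's top; this point is half-way up, 22.5 mm above the bar's middle plane. Pinch it from above, fingers either side of the bar
- door (a joint): opening of the door (rad): 0 = shut, growing as its free (-y) edge swings out towards -x of the cupboard. Stays where it is left; about 1 N at the swivel moves it. With the wanted hole on the peg it stands at 0.40 to 0.47
- jug: white mug-shaped ceramic jug, 90 mm across and 170 mm high, standing on the worktop to the cupboard's +y side; origin under its centre. Bystander
- jar: small glass jar with steel lid, 56 mm across, 55 mm high, standing on the cupboard's roof near its back +y corner; origin under its centre. Bystander
- brush: wooden clothes brush, 170 x 50 x 34 mm, lying on the worktop to the cupboard's -y side; origin under its centre. Bystander

How it is judged:
By the outcome, as a careful person would: the job done as asked, in the order asked, and still so for the second after the job is handed in, with the robot touching nothing.
It also fails if it takes over 54 s, if anything falls off the work surface, if the arm or the gripper's body presses on something with over 40 N, if the wrist force passes 120 N, or if a joint passes its speed limit or range.

## Working session

There is one attempt and no reset: what is moved stays moved. The work goes in short steps, Python scripts to look and compute and a tool call to move; the robot and the scene stay as the last step left them, time stands still between calls to the robot, and variables do not carry over. Pictures are saved under pics/ and viewed, at most 10 in all, crops included, and the job is handed in when it is done.

Besides the shell and the picture viewer there is one more tool, called after "Emit:" by a JSON object that holds its "fn" and its "kwargs", one argument or row to a line. step_arm: Moves the arm, as the interface text tells. Its arguments: {"type":"object","properties":{"targets":{"type":"array","items":{"type":"array","items":{"type":"array","items":{"type":"number"}}}},"jaw":{"type":"number"}},"required":["targets"]}

```bash
mkdir -p pics; cat > h.py <<'E'
import numpy as np, cv2
from bench import *
def w(cam,p):
    T=camera_model(cam)["world_from_camera"]; return (np.array(T)@np.r_[p,1])[:3]
def px(cam,P):
    m=camera_model(cam); c=np.linalg.inv(m["world_from_camera"])@np.r_[P,1]; u=np.array(m["camera_matrix"])@c[:3]; return u[:2]/u[2]
def pix2w(cam,u,v,z):
    m=camera_model(cam);T=np.array(m["world_from_camera"]);d=T[:3,:3]@np.linalg.inv(m["camera_matrix"])@[u,v,1];o=T[:3,3];return o+d*(z-o[2])/d[2]
E
cat > a.py <<'E'
from h import *
s=observe();print({k:np.round(v,3) for k,v in s.items()})
ims=[]
for c in ["scene","top"]:
    im,d=snapshot(c);ims.append(im);cv2.imwrite(f"pics/{c}0.png",im[:,:,::-1])
    m=camera_model(c);print(c,np.round(m["world_from_camera"],3).tolist(),np.round(m["camera_matrix"],1).tolist())
    for q in ["cabinet","pegplate","stay_swivel","stay_hole","stay_knob","jug","jar","brush"]:
        for r in pinpoint(q,c)[:2]: print(q,round(r["p"],2),np.round(w(c,r["point"]),4),np.round(px(c,w(c,r["point"]))))
E
python3 a.py
```

```text
{'clock': np.float64(0.0), 'joint_pos': array([-1.462,  0.327, -0.194,  1.052, -0.   ,  1.437]), 'qd': array([-0.   , -0.001, -0.   ,  0.001, -0.   ,  0.001]), 'effort': array([ 1.0000e-03, -4.4339e+01,  2.6244e+01,  1.5000e-02, -0.0000e+00,
        0.0000e+00]), 'tcp_pos': array([ 0.132, -0.533,  0.231]), 'eef_rot': array([-3.14 , -0.   ,  0.243]), 'force': array([-0.496, -0.172, -0.008]), 'torque': array([ 0.   ,  0.022, -0.025]), 'grip_force': np.float64(0.0), 'grip_width': np.float64(1.001)}
scene [[0.461, -0.841, 0.285, 0.275], [-0.887, -0.44, 0.139, -0.046], [0.008, -0.317, -0.948, 1.074], [0.0, 0.0, 0.0, 1.0]] [[411.0, 0.0, 279.9], [0.0, 411.0, 210.4], [0.0, 0.0, 1.0]]
cabinet 0.8 [0.4073 0.0793 0.0049] [257. 277.]
pegplate 0.7 [0.4905 0.0232 0.2028] [294. 240.]
stay_swivel 0.61 [ 0.3589 -0.0164  0.2012] [283. 303.]
stay_hole 0.67 [ 0.5542 -0.0169  0.2032] [323. 223.]
stay_knob 0.65 [ 0.6308 -0.0193  0.2327] [341. 190.]
jug 0.85 [ 0.5018  0.3889 -0.0009] [176. 196.]
jug 0.34 [ 0.5534 -0.0157  0.2044] [323. 223.]
jar 0.57 [0.6001 0.21   0.1984] [244. 164.]
brush 0.56 [ 0.5733 -0.2105  0.0018] [385. 272.]
top [[-0.014, -0.994, 0.104, 0.393], [-1.0, 0.014, 0.002, 0.09], [-0.003, -0.104, -0.995, 1.415], [0.0, 0.0, 0.0, 1.0]] [[505.2, 0.0, 271.8], [0.0, 505.2, 209.2], [0.0, 0.0, 1.0]]
cabinet 0.64 [ 0.4062  0.0776 -0.0028] [278. 258.]
pegplate 0.57 [0.4925 0.0321 0.1982] [297. 221.]
stay_swivel 0.93 [ 0.3585 -0.0113  0.2044] [316. 276.]
stay_hole 0.58 [ 0.5489 -0.0087  0.2046] [314. 197.]
stay_knob 0.63 [ 0.6252 -0.014   0.2268] [316. 164.]
jug 0.7 [ 4.983e-01  3.872e-01 -2.000e-04] [167. 226.]
jar 0.82 [0.5967 0.2171 0.1984] [220. 179.]
brush 0.57 [ 0.5762 -0.2091 -0.0027] [378. 196.]
brush 0.38 [0.5996 0.2117 0.1992] [222. 178.]
```

```bash
python3 - <<'E'
import cv2,numpy as np
a=cv2.imread("pics/scene0.png");b=cv2.imread("pics/top0.png")
c=cv2.resize(a[150:350,210:410],(400,400),interpolation=2);d=cv2.resize(b[130:330,200:400],(400,400),interpolation=2)
cv2.imwrite("pics/c0.png",np.vstack([np.hstack([c,d])]))
E
```

```text
(no output)
```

View pics/c0.png

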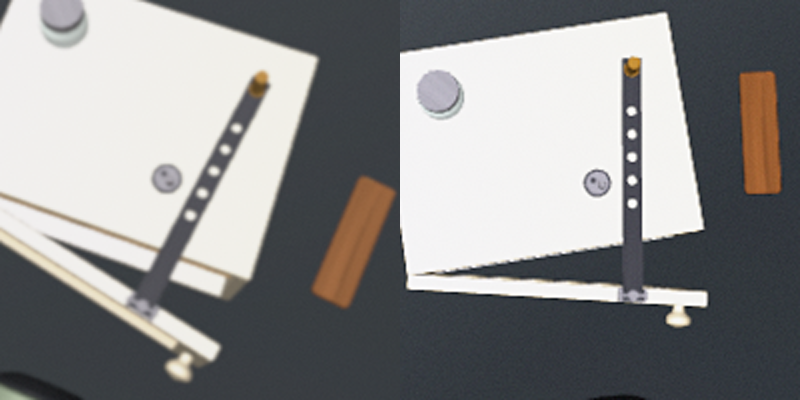

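View pics/scene0.png

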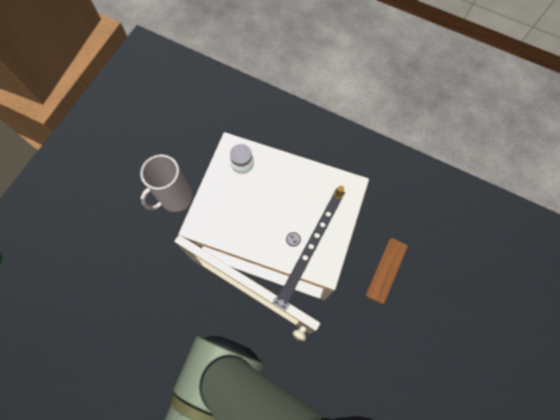

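```bash
cat > b.py <<'E'
from h import *
from scipy.optimize import least_squares
im,d=snapshot("top")
# fit: use white roof border points rectified at z=.2
g=cv2.cvtColor(im,cv2.COLOR_RGB2GRAY)
def edge(p,n,z=.2,L=25):
    # strongest bright->dark edge along px normal
    t=np.arange(-L,L,.1)/10.*2; q=p[None]+t[:,None]*n
    v=cv2.remap(g.astype(np.float32),q[:,:1].astype(np.float32),q[:,1:].astype(np.float32),cv2.INTER_LINEAR).ravel()
    v=cv2.GaussianBlur(v[:,None],(1,9),0).ravel(); k=np.argmin(np.gradient(v)); return q[k]
A={}
c={'fr':np.array([351.5,244.]),'br':np.array([333.5,136.5]),'bl':np.array([175,160.])}
P=[]
for (a,b,s) in [('fr','br',0),('br','bl',1)]:
    a,b=c[a],c[b]
    if s==1: b=a+(np.array([200,156.])-a)
    n=np.array([(b-a)[1],-(b-a)[0]]);n/=np.linalg.norm(n)
    ctr=np.array([280,200.])
    if (ctr-a)@n>0:n=-n
    pts=[]
    for f in np.linspace(.1,.9,20): pts.append(pix2w("top",*edge(a+f*(b-a),n),.2)[:2])
    pts=np.array(pts);vx,vy,x,y=cv2.fitLine(pts.astype(np.float32),cv2.DIST_HUBER,0,1e-3,1e-3).ravel()
    r=(pts-[x,y])@[-vy,vx]
    print(np.degrees(np.arctan2(vy,vx)),x,y,np.round(1e3*np.abs(r).max(),1));P.append((np.array([x,y]),np.array([vx,vy])))
(p1,v1),(p2,v2)=P
t=np.linalg.solve(np.c_[v1,-v2],p2-p1);br=p1+t[0]*v1
th1=np.arctan(v1[1]/v1[0]);th2=np.arctan2(v2[1],v2[0]);
th2=(th2-np.pi/2+np.pi/2)%np.pi-np.pi/2
print("back right",br,"yaw",th1,th2)
th=(th1+th2)/2;R=np.array([[np.cos(th),-np.sin(th)],[np.sin(th),np.cos(th)]])
o=br-R@[.27,-.18];print("origin",o,"plate",o+R@[.075,-.062],"hinge",o+R@[0,.17])
h=o+R@[0,.17];
for s in ([.3585,-.0113],[.3589,-.0164]):
    q=R.T@(np.array(s)-h);print("swivel from hinge",q,np.hypot(*q))
np.save("cab.npy",np.r_[o,th])
out=[]
for cn in ["top","scene"]:
    im,d=snapshot(cn)
    pl=px(cn,np.r_[o+R@[.075,-.062],.202]);print(cn,pl)
    u,v=np.round(pl).astype(int);print(np.round([[1000*pix for pix in row] for row in d[v-9:v+10,u-9:u+10]]).astype(int)[::1] if cn=="top" else "")
    e=cv2.resize(im[v-15:v+16,u-15:u+16],(400,400),interpolation=cv2.INTER_CUBIC)
    # crop starts at u-15,v-15 ; scale 12.9
    out.append(e[:,:,::-1])
cv2.imwrite("pics/p1.png",np.hstack(out))
E
python3 b.py
```

```text
7.9711494 0.5927072 -0.076127134 1.1
-82.21652 0.67386204 0.13172038 1.4
back right [ 0.7002148  -0.06107312] yaw 0.13912281 0.13584733
origin [0.40809315 0.08022422] plate [0.49088268 0.0290882 ] hinge [0.38479425 0.24862007]
swivel from hinge [-0.06166879 -0.25386373] 0.2612466887559141
swivel from hinge [-0.06197153 -0.25897042] 0.26628209056098
top [298.27661785 221.10110434]
[[1223 1219 1226 1220 1224 1223 1220 1223 1225 1225 1224 1222 1224 1222
  1224 1223 1221 1222 1221]
 [1216 1223 1219 1223 1217 1223 1223 1218 1220 1222 1221 1222 1224 1224
  1219 1224 1224 1223 1223]
 [1225 1223 1220 1222 1220 1223 1225 1222 1222 1224 1220 1219 1221 1221
  1222 1221 1225 1227 1221]
 [1220 1220 1220 1221 1221 1225 1223 1218 1222 1217 1217 1218 1220 1221
     0 1221 1222 1223 1221]
 [1219 1225 1223 1219 1225 1221 1219 1222 1220 1223 1219 1219 1220 1219
  1221 1218 1221 1224 1216]
 [1225 1222 1217 1222 1221 1221 1217 1219 1220 1218 1221 1223 1217 1220
  1221 1222 1218 1222 1218]
 [1216 1218 1219 1219 1219 1214 1220 1218 1217 1221 1222 1221 1217 1221
  1219 1220 1220 1221 1222]
 [1218 1218 1225 
[... 517 characters left out ...]
13 1213 1218 1211 1217 1212 1216 1218
  1214 1215 1217 1218 1218]
 [1218 1216 1218 1218 1216 1214 1221 1222 1215 1217 1218 1214 1218 1215
  1213 1221 1219 1220 1223]
 [1220 1216 1216 1217 1218 1215 1219 1216 1216 1214 1211 1217 1212 1215
  1217 1216 1220 1220    0]
 [1217 1216 1222 1216 1216 1218 1212 1215 1215 1217 1214 1217 1213 1219
  1215 1218 1219 1220 1218]
 [1216 1219 1214 1221 1216 1216 1216 1215 1217 1217 1219 1218 1217 1218
  1217 1220 1220 1216 1217]
 [1219 1219 1219 1223 1218 1215 1212 1217 1213 1225 1218 1215 1220 1214
  1217 1218 1212 1219 1221]
 [1214 1215 1218 1214 1214 1214 1216 1216 1215 1221 1215 1216 1216 1219
  1218 1218 1217 1216 1215]]
scene [291.90910899 238.63565759]
```

View pics/p1.png

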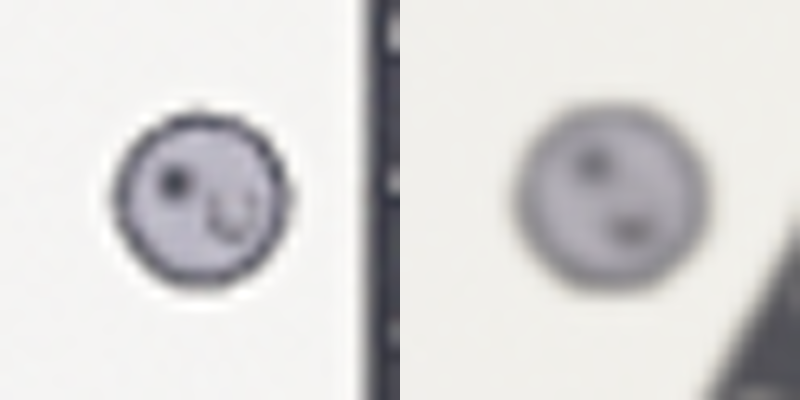

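```bash
cat > c.py <<'E'
from h import *
o0,o1,th=np.load("cab.npy");o=np.array([o0,o1]);R=np.array([[np.cos(th),-np.sin(th)],[np.sin(th),np.cos(th)]])
pl=o+R@[.075,-.062];h=o+R@[0,.17]
for cn in ["top","scene"]:
    D=[];I=[]
    for i in range(12):
        im,d=snapshot(cn);d=d.astype(float);d[d==0]=np.nan;D.append(d);I.append(im.astype(float))
    d=np.nanmedian(D,0);im=np.mean(I,0)
    m=camera_model(cn);T=np.array(m["world_from_camera"]);K=np.array(m["camera_matrix"])
    u,v=np.round(px(cn,np.r_[pl,.21])).astype(int);vv,uu=np.mgrid[v-9:v+10,u-9:u+10];dd=d[v-9:v+10,u-9:u+10]
    C=np.stack([(uu-K[0,2])/K[0,0]*dd,(vv-K[1,2])/K[1,1]*dd,dd],-1)@T[:3,:3].T+T[:3,3]
    rr=C[...,2]; base=np.median(rr); s=rr>base+.009
    print(cn,"z base",base,"n",s.sum(),"ztop",rr[s].mean(),"tip",np.round(C[s].mean(0),4), "offs cab mm",np.round(1e3*R.T@(C[s].mean(0)[:2]-pl),1))
    up=uu[s].mean(),vv[s].mean();P=pix2w(cn,*up,.217);print(" by ray",np.round(P[:2],4),np.round(1e3*R.T@(P[:2]-pl),1))
    # plate centre by dark rim
    g=im.mean(2)[v-12:v+13,u-12:u+13];w8=np.clip(225-g,0,None)*(np.hypot(*(np.mgrid[-12:13,-12:13]))<11)
    k=(g<205).astype(np.uint8)*(np.hypot(*(np.mgrid[-12:13,-12:13]))<10.5);cs,_=cv2.findContours(k.astype(np.uint8),0,1);cc=cv2.minEnclosingCircle(max(cs,key=len));
    Pc=pix2w(cn,cc[0][0]+u-12,cc[0][1]+v-12,.202);print(" plate seen",np.round(Pc,4),cc[1],"off pred mm",np.round(1e3*(Pc[:2]-pl),1))
    # holes
    g=im.mean(2)
    H=[]
    a=np.array([.3587,-.012]);b=np.array([.628,-.014])
    e=(b-a)/np.linalg.norm(b-a)
    for r in (.109,.137,.165,.193,.221):
        q=px(cn,np.r_[a+e*r,.208]);x,y=np.round(q).astype(int);wd=g[y-4:y+5,x-4:x+5];ww=np.clip(wd-130,0,None)*(np.hypot(*np.mgrid[-4:5,-4:5])<4.3)
        yy,xx=np.mgrid[y-4:y+5,x-4:x+5];H.append(pix2w(cn,(ww*xx).sum()/ww.sum(),(ww*yy).sum()/ww.sum(),.2065)[:2])
    H=np.array(H);print(" holes",np.round(H,4).tolist())
    A=np.polyfit([.109,.137,.165,.193,.221],H,1);e=A[0];sw=A[1];print(" swivel",sw,"dir",e,np.arctan2(e[1],e[0]),"knob",sw+e*.272,"hinge dist",np.linalg.norm(sw-h),"door",np.arctan2(-(R.T@(sw-h))[0],-(R.T@(sw-h))[1])-.0346)
print(observe()["clock"])
E
python3 c.py
```

```text
top z base 0.19988859971237605 n 9 ztop 0.21561559826250726 tip [0.4873 0.0249 0.2156] offs cab mm [-4.1 -3.6]
 by ray [0.4872 0.025 ] [-4.2 -3.5]
 plate seen [0.4908 0.0295 0.202 ] 7.126196384429932 off pred mm [-0.1  0.4]
 holes [[0.4654, -0.0119], [0.4932, -0.0122], [0.5212, -0.0128], [0.5491, -0.0133], [0.5771, -0.0135]]
 swivel [ 0.35672923 -0.01023624] dir [ 0.99686907 -0.01510224] -0.015148516587218303 knob [ 0.62787761 -0.01434405] hinge dist 0.2603732586938666 door 0.21088254804859854
scene z base 0.20069764844573412 n 13 ztop 0.21603413560724713 tip [0.4879 0.0222 0.216 ] offs cab mm [-3.9 -6.4]
 by ray [0.4877 0.0221] [-4.1 -6.5]
 plate seen [0.4911 0.027  0.202 ] 7.800099849700928 off pred mm [ 0.2 -2.1]
 holes [[0.4659, -0.0143], [0.4939, -0.0145], [0.5219, -0.015], [0.5497, -0.0156], [0.578, -0.0146]]
 swivel [ 0.35676848 -0.01383936] dir [ 1.00059378 -0.00580523] -0.0058017231273622474 knob [ 0.62892999 -0.01541838] hinge dist 0.2639515059884737 door 0.2092633142723641
2.25
```

```bash
cat > k.py <<'E'
from h import *
from scipy.optimize import fsolve
o0,o1,th=np.load("cab.npy");o=np.array([o0,o1]);R=np.array([[np.cos(th),-np.sin(th)],[np.sin(th),np.cos(th)]])
hg=o+R@[0,.17]
def sw(d): # swivel at door angle d
    c,s=np.cos(d),np.sin(d); return hg+R@(np.array([-.009*c-.26*s, .009*s-.26*c]))
def solve(P,r=.193): # door angle s.t. |P-sw|=r
    d=fsolve(lambda d:np.linalg.norm(P-sw(d[0]))-r,.43)[0];e=P-sw(d);return d,np.arctan2(e[1],e[0])
def grasp(d,b,t,h): # TCP pose for door d, bar dir b, lift t; h grasp height over bar mid
    r=.272*np.cos(t)-h*np.sin(t);z=.272*np.sin(t)+h*np.cos(t)+.2055-.019
    return np.r_[sw(d)+r*np.array([np.cos(b),np.sin(b)]),z,b]
def shift(cur,tgt): # [x y z yaw] -> tool shift row
    dx,dy,dz=tgt[:3]-cur[:3];c,s=np.cos(cur[3]),np.sin(cur[3]);return np.round([c*dx+s*dy,s*dx-c*dy,-dz,cur[3]-tgt[3]],4)
def cur():
    s=observe();return np.r_[s["tcp_pos"],s["eef_rot"][2]]
E
python3 - <<'E'
from k import *
P=np.array([.4873,.0246]);d,b=solve(P);print("door",d,"bar",b,sw(d),sw(.2109))
c=cur();print(c)
h=.031
print("above",shift(c,np.array([.628,-.0143,.32,-.0151])))
g=grasp(.2109,-.0151,0,h);print("grasp",g)
for t in (.08,.17): print("lift",t,grasp(.2109,-.0151,t,h),shift(g,grasp(.2109,-.0151,t,h)))
for dd,bb,t in [(d,b,.17),(d,b,.1),(d,b,.05),(d,b,0)]:print(t,grasp(dd,bb,t,h),shift(g,grasp(dd,bb,t,h)))
E
```

```text
door 0.45377831041272343 bar 0.10528869671454251 [0.29536878 0.00431681] [ 0.35674775 -0.01001943]
[ 0.13223473 -0.53387444  0.23128095  0.24272001]
above [ 0.6061 -0.3852 -0.0887  0.2578]
grasp [ 0.62871674 -0.01412648  0.2175     -0.0151    ]
lift 0.08 [ 0.62536984 -0.01407594  0.23913765 -0.0151    ] [-0.0033  0.     -0.0216  0.    ]
lift 0.17 [ 0.61955219 -0.01398808  0.26307073 -0.0151    ] [-0.0092 -0.     -0.0456  0.    ]
0.17 [0.55674768 0.0319392  0.26307073 0.1052887 ] [-0.0727 -0.045  -0.0456 -0.1204]
0.1 [0.56143348 0.03243439 0.24449982 0.1052887 ] [-0.068  -0.0455 -0.027  -0.1204]
0.05 [0.5639837  0.03270389 0.23105559 0.1052887 ] [-0.0654 -0.0458 -0.0136 -0.1204]
0 [0.56586252 0.03290245 0.2175     0.1052887 ] [-0.0636 -0.0461 -0.     -0.1204]
```

Emit:
{"fn": "step_arm", "kwargs": {
  "targets": [
    [[0, 0, -0.045, 0], [0.035, -0.022, -0.085, 0.05], [0.075, -0.048, -0.089, 0.1], [0.117, -0.074, -0.089, 0.15], [0.159, -0.101, -0.089, 0.2], [0.201, -0.128, -0.089, 0.258], [0.243, -0.154, -0.089, 0.258], [0.285, -0.181, -0.089, 0.258], [0.327, -0.208, -0.089, 0.258], [0.369, -0.235, -0.089, 0.258], [0.411, -0.261, -0.089, 0.258], [0.453, -0.288, -0.089, 0.258]]
  ],
  "jaw": 0.35
}}

```text
clock: 3.45
tcp_pos: [0.5028, -0.1449, 0.3205]
eef_rot: [3.141, -0.001, -0.015]
force: [-0.2, -0.3, 0.6]
grip_width: 0.648
grip_force: 0.0
```

```bash
python3 - <<'E'
from k import *
c=cur();print(c,shift(c,np.array([.628,-.0143,.32,-.0151])),observe()["grip_width"])
E
```

```text
[ 0.50284349 -0.14486871  0.32051599 -0.01506147] [ 0.1232 -0.1324  0.0005  0.    ] 0.6480154940506194
```

Emit:
{"fn": "step_arm", "kwargs": {
  "targets": [
    [[0.034, -0.036, 0, 0], [0.068, -0.073, 0, 0], [0.1, -0.108, 0, 0], [0.1232, -0.131, 0, 0], [0.1245, -0.131, 0.02, 0], [0.1252, -0.131, 0.05, 0], [0.1255, -0.131, 0.08, 0], [0.1255, -0.131, 0.1, 0], [0.1255, -0.131, 0.103, 0], [0.1255, -0.131, 0.103, 0]]
  ]
}}

```text
clock: 4.45
tcp_pos: [0.6289, -0.0175, 0.2171]
eef_rot: [-3.141, 0.001, -0.015]
force: [0.8, 0.4, 0.4]
grip_width: 0.649
grip_force: 0.0
```

```bash
python3 - <<'E'
from k import *
print(cur())
out=[]
for c in ["scene","top"]:
    im,d=snapshot(c);u,v=np.round(px(c,np.array([.56,0,.21]))).astype(int)
    out.append(cv2.resize(im[v-65:v+65,u-65:u+65],(400,400),interpolation=2)[:,:,::-1])
cv2.imwrite("pics/g1.png",np.hstack(out))
E
```

```text
[ 0.62885724 -0.01750536  0.21709872 -0.01520741]
```

View pics/g1.png

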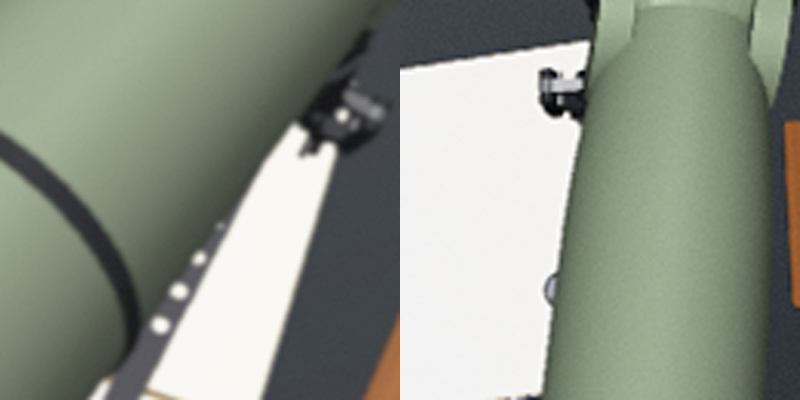

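Emit:
{"fn": "step_arm", "kwargs": {
  "targets": [
    [[0, -0.003, 0, 0], [0, -0.003, 0, 0], [0, -0.003, 0, 0], [0, -0.003, 0, 0], [0, -0.003, 0, 0], [0, -0.003, 0, 0], [0, -0.003, 0, 0]]
  ],
  "jaw": 1
}}

```text
clock: 5.25
tcp_pos: [0.6293, -0.0146, 0.2174]
eef_rot: [3.142, -0.0, -0.015]
force: [0.3, 0.1, 1.2]
grip_width: 0.165
grip_force: 58.5
```

Emit:
{"fn": "step_arm", "kwargs": {
  "targets": [
    [[-0.001, 0, -0.008, 0], [-0.002, 0, -0.015, 0], [-0.0033, 0, -0.0216, 0], [-0.005, 0, -0.03, 0], [-0.007, 0, -0.038, 0], [-0.009, 0, -0.0456, 0], [-0.009, 0, -0.0456, 0], [-0.009, 0, -0.0456, 0]]
  ]
}}

```text
clock: 6.05
tcp_pos: [0.6207, -0.0145, 0.2636]
eef_rot: [3.141, -0.002, -0.015]
force: [1.5, -0.2, -1.9]
grip_width: 0.164
grip_force: 58.8
```

Emit:
{"fn": "step_arm", "kwargs": {
  "targets": [
    [[-0.007, -0.005, 0, -0.012], [-0.014, -0.01, 0, -0.026], [-0.021, -0.015, 0, -0.04], [-0.028, -0.02, 0, -0.053], [-0.035, -0.025, 0, -0.066], [-0.042, -0.03, 0, -0.08], [-0.049, -0.035, 0, -0.093], [-0.056, -0.04, 0, -0.107], [-0.062, -0.0445, 0, -0.118], [-0.0645, -0.0455, 0, -0.12], [-0.0645, -0.0455, 0, -0.12]]
  ]
}}

```text
clock: 7.15
tcp_pos: [0.5555, 0.0324, 0.2628]
eef_rot: [-3.141, 0.001, 0.105]
force: [-0.8, -1.9, -1.3]
grip_width: 0.166
grip_force: 58.9
```

```bash
python3 - <<'E'
from k import *
print(cur())
out=[]
for c in ["scene","top"]:
    im,d=snapshot(c);u,v=np.round(px(c,np.array([.47,0.02,.21]))).astype(int)
    print(c,u,v);out.append(cv2.resize(im[v-65:v+65,u-65:u+65],(400,400),interpolation=2)[:,:,::-1])
    for q in ["stay_swivel","stay_hole","stay_knob"]:
        for r in pinpoint(q,c)[:1]: print(q,round(r["p"],2),np.round(w(c,r["point"]),4))
cv2.imwrite("pics/g2.png",np.hstack(out))
E
```

```text
[0.55551652 0.03236765 0.262782   0.10513375]
scene 291 248
stay_swivel 0.63 [ 0.2957 -0.001   0.2038]
stay_hole 0.73 [0.4892 0.0229 0.2357]
stay_knob 0.71 [0.559  0.0302 0.2777]
top 302 229
```

View pics/g2.png

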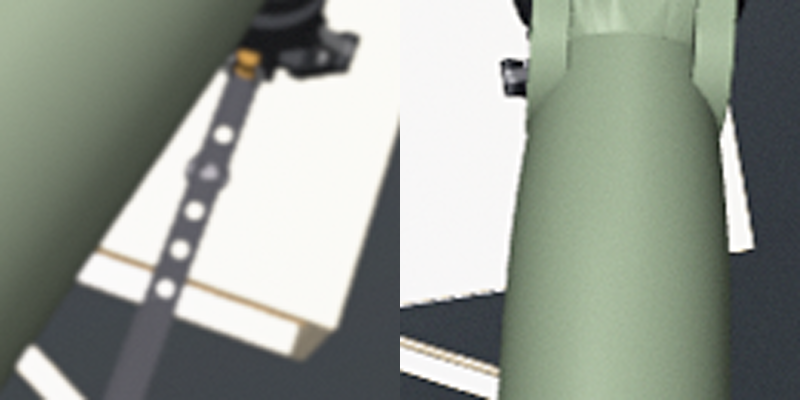

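```bash
cat > m.py <<'E'
from k import *
from scipy.optimize import least_squares
def meas(t,P=np.array([.4876,.0224]),n=6,S0=np.array([.2957,.001]),b0=.105,off=(0,0)):
    I=np.mean([snapshot("scene")[0].astype(float).mean(2) for _ in range(n)],0)
    rs=[.109,.137,.165,.221];ob=[]
    pt=lambda S,b,r:np.r_[S+(r*np.cos(t)-.0010*np.sin(t))*np.array([np.cos(b),np.sin(b)]),.2055+r*np.sin(t)+.0010]
    S,b=S0,b0
    for it in range(3):
        ob=[]
        for r in rs:
            x,y=np.round(px("scene",pt(S,b,r))).astype(int);yy,xx=np.mgrid[y-4:y+5,x-4:x+5]
            ww=np.clip(I[y-4:y+5,x-4:x+5]-140,0,None)*(np.hypot(xx-x,yy-y)<4.5);ob.append([(ww*xx).sum()/ww.sum(),(ww*yy).sum()/ww.sum()])
        ob=np.array(ob);f=lambda p:np.ravel([px("scene",pt(p[:2],p[2],r))-q for r,q in zip(rs,ob)])
        s=least_squares(f,[*S,b]);S,b=s.x[:2],s.x[2]
    r=.193;H=pt(S,b,r);lv=S+r*np.array([np.cos(b),np.sin(b)])
    print("S",np.round(S,4),"b",round(b,4),"res px",np.round(s.fun,1),"hole now",np.round(H,4),"when flat",np.round(lv,4))
    e=P-lv;print("peg-hole(flat) world mm",np.round(1e3*e,1)," clock",observe()["clock"])
    return S,b
if __name__=="__main__":
    import sys;meas(float(sys.argv[1]))
E
python3 m.py .168
```

```text
S [0.2954 0.0017] b 0.1108 res px [-0.1  0.1 -0.   0.   0.1  0.   0.  -0.1] hole now [0.4844 0.0227 0.2388] when flat [0.4873 0.023 ]
peg-hole(flat) world mm [ 0.3 -0.6]  clock 7.85
```

Emit:
{"fn": "step_arm", "kwargs": {
  "targets": [
    [[0.0015, 0.0008, 0.006, 0], [0.0032, 0.0008, 0.012, 0], [0.0048, 0.0008, 0.018, 0], [0.0055, 0.0008, 0.022, 0], [0.0059, 0.0008, 0.0235, 0], [0.0059, 0.0008, 0.0235, 0], [0.0059, 0.0008, 0.0235, 0]]
  ]
}}

```text
clock: 8.55
tcp_pos: [0.5623, 0.0319, 0.2394]
eef_rot: [3.141, -0.0, 0.105]
force: [0.9, -0.7, 1.0]
grip_width: 0.164
grip_force: 58.9
```

```bash
python3 m.py .079
```

```text
S [0.295  0.0019] b 0.1061 res px [ 0.1  0.1 -0.1 -0.  -0.1  0.1  0.1 -0.1] hole now [0.4862 0.0223 0.2217] when flat [0.4869 0.0224]
peg-hole(flat) world mm [0.7 0. ]  clock 8.85
```

Emit:
{"fn": "step_arm", "kwargs": {
  "targets": [
    [[0.0007, 0, 0.001, 0], [0.0008, 0, 0.0018, 0], [0.001, 0, 0.0026, 0], [0.0011, 0, 0.0034, 0], [0.0012, 0, 0.004, 0], [0.0012, 0, 0.004, 0]]
  ]
}}

```text
clock: 9.45
tcp_pos: [0.5633, 0.032, 0.2353]
eef_rot: [3.142, 0.0, 0.105]
force: [-1.1, -0.7, 2.5]
grip_width: 0.166
grip_force: 59.0
```

Emit:
{"fn": "step_arm", "kwargs": {
  "targets": [
    [[0.0001, 0, 0.0007, 0], [0.0002, 0, 0.0014, 0], [0.0003, 0, 0.002, 0], [0.0004, 0, 0.0026, 0], [0.0004, 0, 0.003, 0], [0.0004, 0, 0.003, 0]]
  ]
}}

```text
clock: 10.05
tcp_pos: [0.5643, 0.032, 0.2325]
eef_rot: [3.141, -0.001, 0.105]
force: [1.4, -0.9, 1.3]
grip_width: 0.161
grip_force: 58.8
```

```bash
python3 m.py .054
```

```text
S [0.2949 0.0017] b 0.1071 res px [-0.1  0.1 -0.   0.1  0.1 -0.   0.  -0.1] hole now [0.4865 0.0223 0.2169] when flat [0.4868 0.0224]
peg-hole(flat) world mm [0.8 0. ]  clock 10.35
```

Emit:
{"fn": "step_arm", "kwargs": {
  "targets": [
    [[0.0005, 0, 0.0015, 0], [0.0008, 0, 0.003, 0], [0.001, 0, 0.0045, 0], [0.0013, 0, 0.006, 0], [0.0015, 0, 0.0075, 0], [0.0017, 0, 0.009, 0], [0.0018, 0, 0.0105, 0], [0.0019, 0, 0.012, 0], [0.002, 0, 0.0125, 0], [0.002, 0, 0.0125, 0]]
  ]
}}

```text
clock: 11.35
tcp_pos: [0.5661, 0.0322, 0.2199]
eef_rot: [3.141, -0.0, 0.105]
force: [2.9, -1.3, 3.3]
grip_width: 0.169
grip_force: 58.9
```

Emit:
{"fn": "step_arm", "kwargs": {
  "targets": [
    [[0.0, 0, 0.0007, 0], [0.0, 0, 0.0014, 0], [0.0001, 0, 0.002, 0], [0.0001, 0, 0.0026, 0], [0.0001, 0, 0.0026, 0], [0.0001, 0, 0.0026, 0]]
  ]
}}

```text
clock: 11.95
tcp_pos: [0.5665, 0.0323, 0.2175]
eef_rot: [-3.142, -0.001, 0.104]
force: [5.3, 0.8, 4.5]
grip_width: 0.167
grip_force: 59.0
```

```bash
python3 m.py 0.0
```

```text
S [0.2945 0.0017] b 0.1074 res px [-0.   0.1 -0.   0.1  0.  -0.   0.1 -0.2] hole now [0.4864 0.0224 0.2065] when flat [0.4864 0.0224]
peg-hole(flat) world mm [ 1.2 -0. ]  clock 12.25
```

Emit:
{"fn": "step_arm", "kwargs": {
  "targets": [
    [[0.0006, 0, 0, 0], [0.001, 0, 0, 0], [0.001, 0, 0.0005, 0], [0.001, 0, 0.0009, 0], [0.001, 0, 0.0009, 0]]
  ]
}}

```text
clock: 12.75
tcp_pos: [0.5669, 0.0323, 0.2162]
eef_rot: [3.141, 0.0, 0.105]
force: [2.8, -1.5, 2.9]
grip_width: 0.164
grip_force: 59.0
```

Emit:
{"fn": "step_arm", "kwargs": {
  "targets": [
    [[0.0003, 0, 0.0006, 0], [0.0004, 0, 0.0012, 0], [0.0004, 0, 0.0016, 0], [0.0004, 0, 0.0016, 0]]
  ]
}}

```text
clock: 13.15
tcp_pos: [0.567, 0.0324, 0.2146]
eef_rot: [3.141, 0.001, 0.105]
force: [1.9, -2.4, 4.3]
grip_width: 0.167
grip_force: 59.1
```

Emit:
{"fn": "step_arm", "kwargs": {
  "targets": [
    [[0, 0, 0.0006, 0], [0, 0, 0.0012, 0], [0, 0, 0.0016, 0], [0, 0, 0.0016, 0]]
  ]
}}

```text
clock: 13.55
tcp_pos: [0.5672, 0.0324, 0.2131]
eef_rot: [-3.142, 0.0, 0.105]
force: [1.3, -1.0, 4.5]
grip_width: 0.168
grip_force: 59.2
```

```bash
cat > d.py <<'E'
from m import *
S,b=meas(0.0)
D=[]
for i in range(10):
    d=snapshot("scene")[1].astype(float);d[d==0]=np.nan;D.append(d)
d=np.nanmean(D,0);m=camera_model("scene");T=np.array(m["world_from_camera"]);Ki=np.linalg.inv(m["camera_matrix"])
vv,uu=np.mgrid[:420,:560];C=(np.stack([uu,vv,np.ones_like(uu)],-1)@Ki.T*d[...,None])@T[:3,:3].T+T[:3,3]
e=np.array([np.cos(b),np.sin(b)]);n=np.array([-e[1],e[0]])
q=C[...,:2]-S;r=q@e;l=q@n;z=C[...,2]
roof=(r>.13)&(r<.25)&(l<-.025)&(l>-.06)&(abs(z-.2)<.01);print("roof",np.nanmean(z[roof]),roof.sum())
B=[]
for a in np.arange(.03,.25,.02):
    s=(r>a)&(r<a+.02)&(abs(l)<.009)&(z>.19)
    for h in (.109,.137,.165,.193,.221): s&=(np.hypot(r-h,l)>.0085)
    if s.sum()>5:B.append((a+.01,np.nanmean(z[s]),s.sum()))
B=np.array(B);print(np.round(B,4).tolist());print("slope",np.polyfit(B[:,0],B[:,1],1,w=np.sqrt(B[:,2])))
E
python3 d.py
```

```text
S [0.2944 0.0019] b 0.1061 res px [-0.1  0.2  0.   0.  -0.  -0.1  0.1 -0.1] hole now [0.4863 0.0223 0.2065] when flat [0.4863 0.0223]
peg-hole(flat) world mm [1.3 0.1]  clock 13.85
roof 0.1999860630140998 872
[[0.04, 0.688, 770.0], [0.06, 0.6818, 683.0], [0.08, 0.6729, 610.0], [0.1, 0.667, 354.0], [0.12, 0.6504, 339.0], [0.14, 0.6347, 176.0], [0.16, 0.6256, 186.0], [0.18, 0.607, 251.0], [0.2, 0.5799, 163.0], [0.22, 0.5745, 103.0], [0.24, 0.5472, 357.0]]
slope [-0.68483329  0.72429701]
```

```bash
sed -i 's/(z>.19)/(z>.19)\&(z<.24)/' d.py; python3 d.py
```

```text
S [0.2943 0.0029] b 0.0985 res px [-0.1  0.1  0.   0.   0.1 -0.   0.  -0.2] hole now [0.4863 0.0218 0.2065] when flat [0.4863 0.0218]
peg-hole(flat) world mm [1.3 0.6]  clock 14.65
roof 0.19998494659747154 870
[[0.04, 0.2075, 89.0], [0.06, 0.2074, 84.0], [0.08, 0.2072, 83.0], [0.1, 0.2069, 51.0], [0.12, 0.2067, 56.0], [0.14, 0.2066, 31.0], [0.16, 0.2063, 36.0], [0.18, 0.2061, 55.0], [0.2, 0.2057, 42.0], [0.22, 0.2058, 28.0], [0.24, 0.2054, 72.0]]
slope [-0.01059074  0.20799605]
```

Emit:
{"fn": "step_arm", "kwargs": {
  "targets": [
    [[0, 0, 0, 0], [0, 0, 0, 0], [0, 0, 0, 0], [0, 0, 0, 0], [0, 0, 0, 0]]
  ],
  "jaw": 0.4
}}

```text
clock: 15.65
tcp_pos: [0.5672, 0.0326, 0.213]
eef_rot: [-3.141, 0.0, 0.105]
force: [0.7, 0.0, 0.2]
grip_width: 0.601
grip_force: 0.0
```

```bash
sed -i 's/print("slope"/s=roof;print("roofslope",np.polyfit(r[s],z[s],1));print("slope"/' d.py; python3 d.py
```

```text
S [0.2945 0.0022] b 0.1021 res px [-0.   0.1 -0.1  0.   0.1  0.   0.  -0.2] hole now [0.4865 0.0219 0.2065] when flat [0.4865 0.0219]
peg-hole(flat) world mm [1.1 0.5]  clock 15.95
roof 0.19995632718035933 871
[[0.04, 0.2078, 86.0], [0.06, 0.2076, 85.0], [0.08, 0.2076, 82.0], [0.1, 0.2074, 51.0], [0.12, 0.2074, 57.0], [0.14, 0.2072, 31.0], [0.16, 0.2071, 34.0], [0.18, 0.207, 58.0], [0.2, 0.2069, 42.0], [0.22, 0.2068, 24.0], [0.24, 0.2066, 69.0]]
roofslope [0.00024639 0.19990981]
slope [-0.00552898  0.20799187]
```

Emit:
{"fn": "step_arm", "kwargs": {
  "targets": [
    [[0, 0, -0.01, 0], [0, 0, -0.03, 0], [0, 0, -0.06, 0], [0, 0, -0.1, 0], [0.02, 0.03, -0.12, 0], [0.02, 0.07, -0.12, 0], [0.02, 0.11, -0.12, 0], [0.02, 0.15, -0.12, 0], [0.02, 0.19, -0.12, 0], [0.02, 0.22, -0.12, 0], [0.02, 0.24, -0.12, 0], [0.02, 0.24, -0.12, 0]]
  ]
}}

```text
clock: 17.65
tcp_pos: [0.6123, -0.2066, 0.3331]
eef_rot: [3.141, 0.0, 0.102]
force: [0.6, 0.2, 0.1]
grip_width: 0.6
grip_force: 0.0
```

```bash
python3 d.py; python3 - <<'E'
from k import *
out=[]
for c in ["scene","top"]:
    im,d=snapshot(c);u,v=np.round(px(c,np.array([.45,0.02,.21]))).astype(int)
    out.append(cv2.resize(im[v-85:v+85,u-85:u+85],(400,400),interpolation=2)[:,:,::-1])
    for q in ["jug","jar","brush"]:
        for r in pinpoint(q,c)[:1]: print(q,round(r["p"],2),np.round(w(c,r["point"]),4))
cv2.imwrite("pics/g3.png",np.hstack(out))
E
```

```text
jar 0.75 [0.5996 0.2099 0.1972]
jug 0.7 [4.984e-01 3.879e-01 1.000e-04]
jar 0.71 [0.5965 0.2143 0.1994]
brush 0.68 [ 0.573  -0.2087  0.0009]m.py:12: RuntimeWarning: invalid value encountered in scalar divide
  ww=np.clip(I[y-4:y+5,x-4:x+5]-140,0,None)*(np.hypot(xx-x,yy-y)<4.5);ob.append([(ww*xx).sum()/ww.sum(),(ww*yy).sum()/ww.sum()])
Traceback (most recent call last):
  File "d.py", line 2, in <module>
    S,b=meas(0.0)
        ~~~~^^^^^
  File "m.py", line 14, in meas
    s=least_squares(f,[*S,b]);S,b=s.x[:2],s.x[2]
ValueError: Residuals are not finite in the initial point.
```

View pics/g3.png

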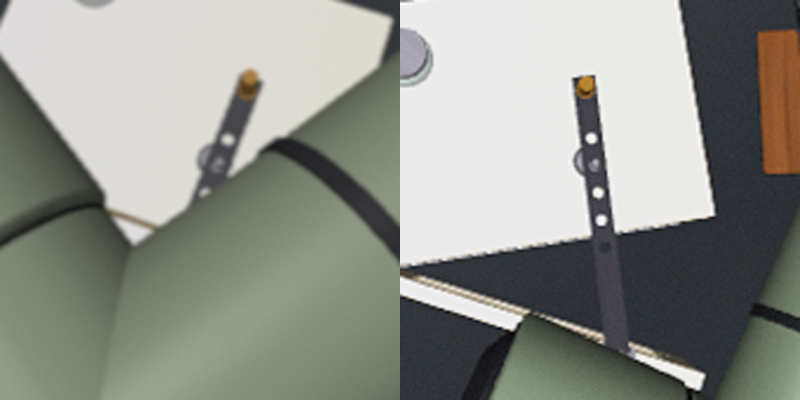

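The view shows the second hole at (593,163) holding the peg, with the gripper clear of the bar. The jar and brush haven't moved. One last check that the bar lies flat.

```bash
sed -e 's/S,b=meas(0.0)/S,b=np.array([.2949,.0045]),.1035/' -e 's/"scene"/"top"/g' d.py > d2.py; python3 d2.py; python3 -c "
from k import *;print(cur(),observe()['force'],observe()['clock'])"
```

```text
roof 0.1990824627137909 722
[[0.04, 0.2071, 64.0], [0.06, 0.2069, 65.0], [0.08, 0.2068, 65.0], [0.1, 0.2068, 41.0], [0.12, 0.2065, 45.0], [0.14, 0.2065, 26.0], [0.16, 0.2063, 31.0], [0.18, 0.2062, 45.0], [0.2, 0.2061, 36.0], [0.22, 0.2059, 25.0], [0.24, 0.2058, 60.0]]
roofslope [-0.00209963  0.19948127]
slope [-0.00634613  0.20732924]
[ 0.61233579 -0.20420809  0.33319131  0.10470613] [ 0.7807205  -0.65036714  1.21996511] 18.85
```

Bar is fully down (flat to within about 1 mm); handing in.

```bash
python3 -c "
from bench import job;print(job.sign_off())"
```

```text
the job is handed in; nothing more can be done
None
```

The door is propped wider open (about 0.45 rad by calculation), with the stay bar's second hole from the knob over the peg, the bar fully down and released; the jug, jar and brush stayed put, and I handed it in at about 19 s.

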